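Hang the lift-off cabinet door and close it

ROBOT

A 6-joint arm with a two-finger parallel gripper is mounted at the origin on a cart in front of the work surface, level with it; the furniture and walls round the work are solid. World frame = base frame: x ahead of the robot, y to its left, z up, the work surface at z = 0. Lengths are in mm, angles in rad, forces in N, time in s.
With the tool pointing down it reaches from about 375 to 925 mm from the base axis. Payload 5.7 kg.
Tool frame: the origin (TCP) lies at the very end of the fingers, on their centre line; the grasp point (between the pads) lies 19 mm behind it (env.pinch_z is the distance from the TCP to the grasp point, in mm); z points along the fingers, y is the line along which they close (so a half turn about z gives the same grasp; the last joint's range is limited). The gripper opens to 85 mm and grips with 20 to 120 N. Pads are 22 mm wide; open, the fingers measure 114 mm over their backs; the gripper's body (76 mm by 85 mm) begins 54 mm behind the grasp point. The pads swing forward as they close: fully open they stand 13 mm farther back than shut.
Start: joints at [1.005, 0.359, 1.51, -0, 1.272, -0.115], TCP at [261.4, 540.031, 231.267] pointing down, gripper open.
Joint ranges: [-2.97, 2.97], [-1.01, 2.36], [0.21, 2.38], [-0.96, 4.11], [0.2, 2.71], [-2.98, 2.98]. Speed limits (rad/s): [2.39, 2.39, 3.14, 3.14, 3.14, 3.14].

INTERFACE

Orientations are given as a unit quaternion [w, x, y, z].
In Python, from cell import env, read_camera gives the robot as it stands. The module is installed in compiled form; this text tells all that it offers.
- The arm moves only by the shell command python3 -m inch 'ROWS' [OPENING] [FORCE]. ROWS is JSON, a list of rows, each an object with "xyz": the shift along the world's x, y, z in m, a list of three; "rotation": the turn, a rotation vector about the world's x, y, z in rad, a list of three. In form: [{"xyz": [x, y, z], "rotation": [rx, ry, rz]}, ...]. A call has 1 to 8 rows; each row is the pose to reach, as a shift and turn from the pose commanded when the call began; what a row does not reach only later rows make up. A row lasts 1/10 s, in which the tool goes at most 50 mm and 8.59 degrees, less where a joint would pass 70% of its speed; a pose out of reach is approached as far as the arm can. A call with a gripper value outside its range is refused whole. OPENING is the gripper command: -1 is shut, 1 is fully open, values between are in proportion, set as the call begins (- or left out, the last holds). The fingers move at their own pace and stop on an object; FORCE is the grip in N (left out, the last holds). Time passes only in rows, so rows that repeat a pose let the fingers close. It gives the time, the measured TCP pose, the force, the opening and the grip force at its end, in the units of the state.
- env.observe(): the state, without advancing time (a new reading comes with each control period).
- read_camera(name): name is "scene" or "side" or "wrist"; returns a dict with "frame" (384x512x3 uint8, red, green, blue), "depth" (384x512 float32, mm along the optical axis (not along the pixel's ray), 0 where there is no reading), "camera_matrix" (3x3 intrinsics, pixels), "extrinsics" (4x4, takes a point from world to camera coordinates); the wrist camera has in their place "T_tool_cam" (4x4, takes a point from camera to tool coordinates, whose origin is the TCP and whose axes are the flange's). Camera axes: x right, y down, z forward; pixel columns grow to the right and rows downward; lengths in mm; the calibration is good to about 2 mm. A picture is of the moment at which its call begins: read the wrist's pose just before it.
- env.sign_off(): hands the job in; it is judged then, once.
The state is a dict: "time_s": time; "q": joint angles; "qvel": joint speeds; "joint_efforts": joint torques, N m; "tool_pos": TCP position; "tool_rot": TCP orientation; "force": force on the tool from outside, world axes, zero at the start; "torque": the same for the moment, N m; "finger_gap": finger opening in mm; "gripper_force": force on a finger pad.
Only numpy, scipy, OpenCV 4.12 (cv2) and the standard library are available. Lean on these libraries where they do the work, as an engineer would, in place of code of your own. Each camera call takes 0.05 s, during which the arm holds its last target. There are 200 camera calls.

TASK

Take the small wooden door out of its stand and hang it on the little open cabinet: lower it so that both hinge sockets slide fully down over the two upright pins. Then swing the door shut and let go of it. Leave the glue stick and the roll of brown tape on the table where they are.

Things in the scene. Friction and masses are not known exactly. Their poses are not given: they have to be found in the camera images.
- cabinet: Fixed light-wood desktop cabinet, 176 wide (y) x 112 deep x 160 high mm, its front opening 120 wide x 106 high mm, small things inside. Origin: on the table under the middle of its front face; x points into the cabinet, y to the left as one looks into it, z up. Two steel brackets stick out at the left of its front, each with an upright pin.
- pin_low (a point): Foot of the lower upright pin, 14 mm in front of the cabinet's face, 80 mm left of its middle, 30 mm above the table: the top of the bracket (18 mm wide, 8 mm thick), on which the socket comes to rest. The pin is 8 mm thick and 20 mm tall; its upper 8 mm taper to a 2.4 mm tip.
- pin_high (a point): Foot of the upper pin, the same in shape, exactly 77 mm above the lower one and on the same axis. The lower socket cannot pass this pin from above: bring the door in level from the front with its sockets just over the pins (about 25 mm above the seated height), then lower it straight down.
- stand: Fixed light-wood stand, base 75 x 115 x 12 mm, with two 100 mm long rails along its y that leave a 17 mm wide slot, in which the door starts upright. Rails reach 38 mm above the table; the slot's floor is 12 mm above it. Origin: centre of its underside.
- door: Loose light-wood door, about 0.16 kg: a panel 14 thick (x) x 136 wide (y) x 135 high (z) mm, upright. Origin: middle of the panel's lower edge. -x is the outer face, with a steel knob (16 mm wide, 17 mm out, at y -54, z 65 mm); +y points to the hinge edge with its two sockets. Hung and shut, its axes are parallel to the cabinet's, its back is 3 mm off the face and it hangs 12 mm above the table.
- socket_low (a point): Centre of the lower mouth of the lower hinge socket, which goes to pin_low: a steel tube, 22 mm outside, 12 mm bore, 22 mm long, open at both ends. In the door's frame at x -4, y +80, z +18 mm.
- socket_high (a point): The same for the upper socket, 77 mm above socket_low; goes to pin_high.
- door_top (a point): Middle of the door's top edge (135 mm above its lower edge), near its balance point: the 14 mm thick panel can be pinched here from above, closing along the door's x.
- door_free_edge (a point): Middle of the free vertical edge (door frame y -68, z 67 mm). Swung open by a right angle the door stands square to the cabinet's front, turned 90 degrees clockwise (seen from above) from shut; there fingers have room on both of its faces. Once hung it turns freely, has no spring or catch, stays where it is left and stops against the front when shut.
- glue: Loose upright glue stick, 26 mm across, 95 mm tall; origin at its foot.
- kraft_roll: Loose roll of brown tape lying flat, about 68 x 73 mm, 24 mm high; origin at its underside.
Things that resemble listed ones, but are neither listed nor needed, are in the scene too. What is shaped like the door but blue is not meant.

How it is judged (in metres and radians):
At the end, for the whole second after the job is handed in: Each socket mouth lies within 6 mm of the foot of its pin (both fully down), the door's free edge is shut to the cabinet's front (its middle plane no more than 30 mm in front of the face, 10 mm when exactly shut), and the door is at rest (distance between socket_low and pin_low below 0.006 m and distance between socket_high and pin_high below 0.006 m and x of door_free_edge in the frame of cabinet above -0.03 m and y of door_free_edge in the frame of cabinet below 0 m and linear speed of door below 0.02 m/s and angular speed of door below 0.1 rad/s); the robot touches nothing.
It fails at once if the glue stick is moved more than 40 mm or tipped over (distance of glue from where it was at the start of the episode above 0.04 m or angle between glue's own z axis and vertical above 0.6 rad).
It fails at once if the roll of brown tape is moved more than 40 mm (distance of kraft_roll from where it was at the start of the episode above 0.04 m).
It also fails if it takes over 67 s, if anything falls off the work surface, if the arm or the gripper's body presses on something with over 40 N, if the wrist force passes 120 N, or if a joint passes its speed limit or range.

## Working session

There is one attempt and no reset: what is moved stays moved. The work goes in short steps, Python scripts to look and compute and a shell command to move; the robot and the scene stay as the last step left them, time stands still between calls to the robot, and variables do not carry over. Pictures are saved under pics/ and viewed, at most 10 in all, crops included, and the job is handed in when it is done.

```bash
mkdir -p pics; cat > h.py <<'E'
import numpy as np, cv2
from cell import env, read_camera
def cam(n):
    r=read_camera(n); np.savez(f'{n}.npz',**{k:np.array(v) for k,v in r.items()}); return r
def world(r,u,v,d=None):
    K=np.array(r['camera_matrix']);E=np.array(r['extrinsics'])
    d=r['depth'][v,u] if d is None else d
    p=np.linalg.inv(K)@np.array([u,v,1.0])*d
    return (np.linalg.inv(E)@np.append(p,1))[:3]
def cloud(r):
    K=np.array(r['camera_matrix']);E=np.linalg.inv(np.array(r['extrinsics']))
    d=r['depth'];v,u=np.indices(d.shape)
    p=np.stack([(u-K[0,2])/K[0,0]*d,(v-K[1,2])/K[1,1]*d,d],-1)
    return p@E[:3,:3].T+E[:3,3]
E
python3 - <<'E'
from h import *
s=env.observe();print(s['time_s'],s['tool_pos'],s['tool_rot'],s['force'],s['finger_gap'])
for n in ('scene','side'):
    r=cam(n); cv2.imwrite(f'pics/{n}1.png',cv2.resize(r['frame'][:,:,::-1],(800,600)))
    print(n,np.linalg.inv(r['extrinsics'])[:3].round(2))
E
```

```text
0.0 [261.03756079 539.46757684 230.42508522] [-3.19900683e-04  2.23496417e-01  9.74704294e-01 -8.88286390e-04] [-0.88236884 -0.61061787 -0.02773202] 85.36916100028384
scene [[ 6.1000e-01 -5.5000e-01  5.7000e-01  1.1980e+02]
 [-7.9000e-01 -4.4000e-01  4.3000e-01 -3.1527e+02]
 [ 2.0000e-02 -7.1000e-01 -7.1000e-01  7.3099e+02]]
side [[ 8.5000e-01 -2.2000e-01  4.7000e-01  5.6930e+01]
 [-5.2000e-01 -3.2000e-01  7.9000e-01 -8.5813e+02]
 [-2.0000e-02 -9.2000e-01 -3.9000e-01  5.5126e+02]]
```

View pics/scene1.png

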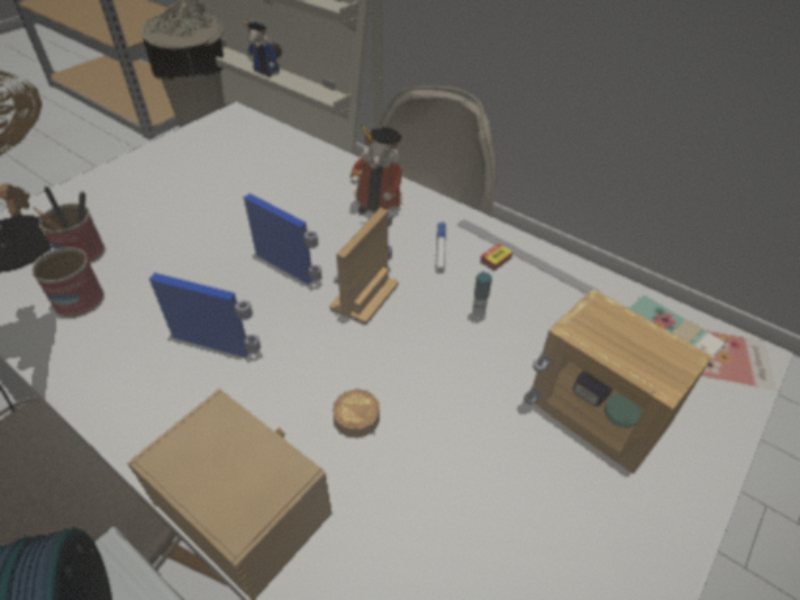

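View pics/side1.png

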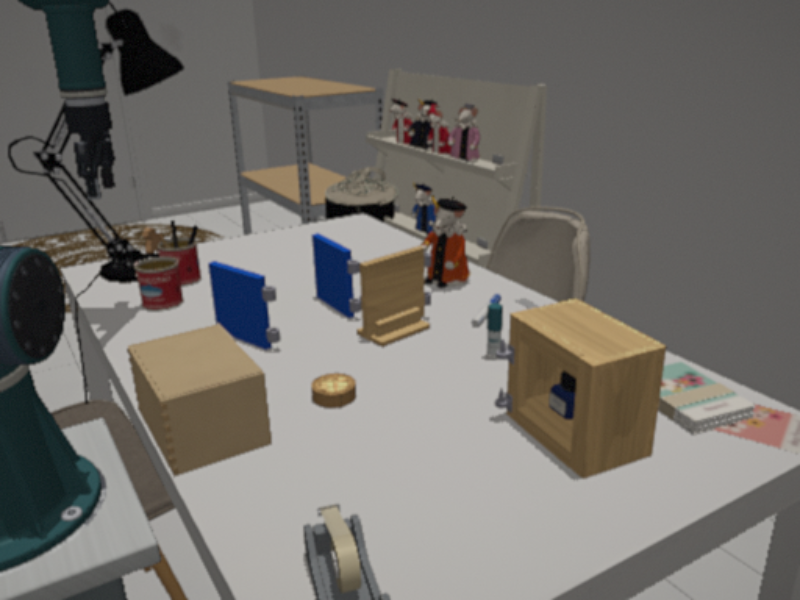

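Wooden door in its stand at scene (365,265) / side (392,290), with hinge sockets on the right (its back faces the cameras). The two blue panels at scene (280,240) and (200,315) are the wrong colour. The cabinet is at scene (625,380), pins at (540,365) and (530,398). The glue is at (482,293) and the roll at (356,412). The closed box at (230,480) is a decoy.

```bash
python3 - <<'E'
from h import *
for n in ('scene','side'):
    r=dict(np.load(n+'.npz'));P=cloud(r);s=512/800
    hsv=cv2.cvtColor(r['frame'],cv2.COLOR_RGB2HSV)
    # regions in 800-scale
    regs={'scene':{'door':(325,200,400,325),'cab':(520,285,715,475),'glue':(470,268,495,322),'roll':(330,385,382,440)},
          'side':{'door':(352,240,435,345),'cab':(495,295,670,475),'glue':(482,300,506,360),'roll':(308,370,360,410)}}[n]
    for k,(a,b,c,d) in regs.items():
        sl=(slice(int(b*s),int(d*s)),slice(int(a*s),int(c*s)))
        p=P[sl].reshape(-1,3); z=r['depth'][sl].ravel(); h=hsv[sl].reshape(-1,3)
        ok=(z>0)&(p[:,2]>6)&(p[:,2]<250); p=p[ok]; h=h[ok]
        hi=np.percentile(p[:,2],98)
        print(n,k,len(p),'z98',hi.round(1),'bbox',p.min(0).round(),p.max(0).round())
        zt={'door':147,'cab':160,'glue':95,'roll':24}[k]
        t=p[abs(p[:,2]-zt)<4].astype(np.float32)
        if len(t)>5: print('   top',len(t),cv2.minAreaRect(t[:,:2]),t.mean(0).round(1))
    cv2.imwrite(f'pics/{n}_crop.png',cv2.resize(r['frame'][120:215,200:290,::-1] if n=='scene' else r['frame'][145:230,215:285,::-1],None,fx=5,fy=5,interpolation=cv2.INTER_CUBIC))
E
```

```text
scene door 2095 z98 146.0 bbox [592. 128.   6.] [898. 365. 148.]Traceback (most recent call last):
  File "<stdin>", line 16, in <module>
cv2.error: OpenCV(4.12.0) /io/opencv/modules/imgproc/src/convhull.cpp:143: error: (-215:Assertion failed) total >= 0 && (depth == CV_32F || depth == CV_32S) in function 'convexHull'
```

```bash
python3 - <<'E'
from h import *
for n in ('scene','side'):
    r=dict(np.load(n+'.npz'));P=cloud(r);s=512/800
    regs={'scene':{'door':(325,200,400,325),'cab':(520,285,715,475),'glue':(470,268,495,322),'roll':(330,385,382,440)},
          'side':{'door':(352,240,435,345),'cab':(495,295,670,475),'glue':(482,300,506,360),'roll':(308,370,360,410)}}[n]
    for k,(a,b,c,d) in regs.items():
        sl=(slice(int(b*s),int(d*s)),slice(int(a*s),int(c*s)))
        p=P[sl].reshape(-1,3); z=r['depth'][sl].ravel()
        p=p[(z>0)&(p[:,2]>6)&(p[:,2]<250)]
        print(n,k,len(p),'z98',np.percentile(p[:,2],98).round(1),'pct2-98',np.percentile(p,2,0).round(),np.percentile(p,98,0).round())
        zt={'door':147,'cab':160,'glue':95,'roll':24}[k]
        t=np.ascontiguousarray(p[abs(p[:,2]-zt)<4][:,:2],dtype=np.float32)
        if len(t)>5: print('   top',len(t),cv2.minAreaRect(t),np.degrees(np.arctan2(*cv2.fitLine(t,cv2.DIST_HUBER,0,.01,.01)[1::-1].ravel())),t.mean(0))
    # door back face: points between rails and top
        if k=='door':
            m=np.ascontiguousarray(p[(p[:,2]>50)&(p[:,2]<135)][:,:2],dtype=np.float32)
            med=np.median(m,0);m=m[np.hypot(*(m-med).T)<75]
            l=cv2.fitLine(m,cv2.DIST_WELSCH,0,.01,.01).ravel();off=(m-l[2:])@[-l[1],l[0]]
            g=m[abs(off)<4];al=(g-l[2:])@l[:2]
            print('   face',l,np.degrees(np.arctan2(l[1],l[0])),len(g),al.min(),al.max(), np.percentile(al,[1,99]))
    cv2.imwrite(f'pics/{n}_crop.png',cv2.resize(r['frame'][120:215,200:290,::-1] if n=='scene' else r['frame'][145:230,215:285,::-1],None,fx=5,fy=5,interpolation=cv2.INTER_CUBIC))
E
```

```text
scene door 2095 z98 146.0 pct2-98 [593. 138.   8.] [873. 331. 146.]
   top 225 ((659.6731567382812, 175.7510223388672), (136.98348999023438, 17.252012252807617), 8.268385887145996) 8.93715 [656.0843 175.0234]
   face [9.8793596e-01 1.5486297e-01 6.5568683e+02 1.6819037e+02] 8.908849 697 -64.164825 67.91247 [-62.08827072  65.31888123]
scene cab 8560 z98 159.9 pct2-98 [ 627. -341.   14.] [ 929. -167.  160.]
   top 3632 ((690.712158203125, -253.8057861328125), (175.6353302001953, 115.49532318115234), 83.66735076904297) 83.54895 [ 687.64856 -258.6863 ]
scene glue 280 z98 94.3 pct2-98 [731. -20.   8.] [751.   2.  94.]
   top 52 ((742.6715698242188, -8.24432373046875), (22.17755699157715, 21.974346160888672), 49.56789016723633) 0.45346153 [742.3534    -8.034336]
scene roll 719 z98 24.7 pct2-98 [427. -11.   8.] [490.  52.  25.]
   top 604 ((460.02764892578125, 21.926761627197266), (67.33897399902344, 65.61727905273438), 39.438968658447266) 50.70533 [458.88614   20.879345]
side door 2535 z98 147.0 pct2-98 [594. 137.   9.] [850. 347. 147.]
   top 150 ((660.3035278320312, 175.9038848876953), (
[... 155 characters left out ...]
] 8.905908 1070 -68.60156 71.77265 [-66.36432091  69.95531174]
side cab 9145 z98 161.1 pct2-98 [ 627. -347.   10.] [753. -21. 161.]
   top 2219 ((690.98583984375, -254.830810546875), (178.2769317626953, 115.05579376220703), 84.1164779663086) 83.2367 [ 686.75555 -264.0142 ]
side glue 414 z98 120.5 pct2-98 [ 623. -172.    9.] [872. 159. 120.]
   top 43 ((744.0494995117188, -8.277172088623047), (24.21161460876465, 22.842945098876953), 52.75050735473633) 34.447376 [742.1514    -9.588904]
side roll 508 z98 26.4 pct2-98 [427. -14.   7.] [489.  49.  26.]
   top 362 ((459.70672607421875, 20.132579803466797), (71.19770812988281, 66.28175354003906), 62.10776901245117) 67.897766 [458.39603   17.311232]
```

View pics/scene_crop.png

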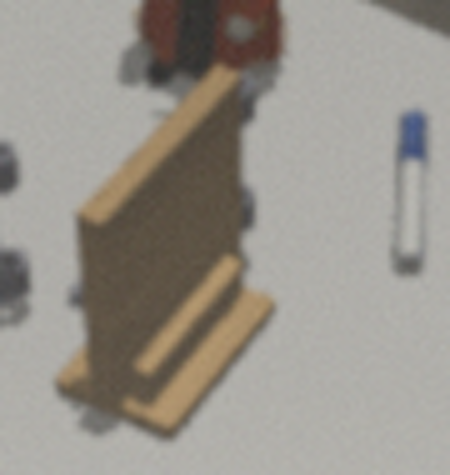

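Crop: wooden door upright in the slot, hinge sockets at the far right edge (245,205), knob side at the left. It is the one meant. Door centre is about (660,176), with its +y at 8.9°. I'll move above it and refine the cabinet and pins.

```bash
python3 -m inch '[{"xyz":[0.04,-0.03,0.01],"rotation":[0,0,0.1]},{"xyz":[0.075,-0.065,0.02],"rotation":[0,0,0.2]},{"xyz":[0.11,-0.1,0.02],"rotation":[0,0,0.3]},{"xyz":[0.145,-0.135,0.02],"rotation":[0,0,0.4]},{"xyz":[0.18,-0.165,0.02],"rotation":[0,0,0.5]},{"xyz":[0.215,-0.2,0.02],"rotation":[0,0,0.605]},{"xyz":[0.25,-0.23,0.02],"rotation":[0,0,0.605]},{"xyz":[0.285,-0.262,0.02],"rotation":[0,0,0.605]}]' 1
python3 -m inch '[{"xyz":[0.035,-0.032,0],"rotation":[0,0,0]},{"xyz":[0.07,-0.064,0],"rotation":[0,0,0]},{"xyz":[0.1,-0.09,-0.01],"rotation":[0,0,0]},{"xyz":[0.113,-0.102,-0.02],"rotation":[0,0,0]},{"xyz":[0.113,-0.102,-0.02],"rotation":[0,0,0]},{"xyz":[0.113,-0.102,-0.02],"rotation":[0,0,0]}]'
python3 - <<'E'
from h import *
for n in ('scene','side'):
    r=dict(np.load(n+'.npz'));P=cloud(r)
    hsv=cv2.cvtColor(r['frame'],cv2.COLOR_RGB2HSV)
    b=np.array([620,-340,0])<P; b=b.all(-1)&(P<[660,-140,170]).all(-1)&(r['depth']>0)
    p=P[b];h=hsv[b]
    # front face: wood frame, exclude top
    f=p[(p[:,2]>15)&(p[:,2]<150)&(h[:,1]>60)]
    m=np.ascontiguousarray(f[:,:2],dtype=np.float32)
    u=np.array([.1132,.9936]);nn=np.array([.9936,-.1132])
    d=(m-[635.2,-248])@nn; m=m[abs(d)<6]
    l=cv2.fitLine(m,cv2.DIST_WELSCH,0,.01,.01).ravel()
    print(n,'front',l,np.degrees(np.arctan2(l[1],l[0])),len(m),'extent',np.percentile((m-[635.2,-248])@u,[1,99]))
    # pins
    q=P-np.array([635.2,-248,0]);cx=q[...,:2]@nn;cy=q[...,:2]@u
    M=(r['depth']>0)&(cx<-3)&(cx>-35)&(cy>60)&(cy<100)&(P[...,2]>12)&(P[...,2]<140)
    for z0,z1 in ((20,32),(32,56),(97,109),(109,133)):
        k=M&(P[...,2]>z0)&(P[...,2]<z1)
        v,uu=np.nonzero(k)
        print(z0,k.sum(),'cab xy',np.median(cx[k]).round(1),np.median(cy[k]).round(1),'pix',np.median(uu),np.median(v))
    y,x=(210,330) if n=='scene' else (205,305)
    cv2.imwrite(f'pics/{n}_cab.png',cv2.resize(r['frame'][y:y+70,x:x+60,::-1],None,fx=6,fy=6,interpolation=cv2.INTER_CUBIC))
E
```

```text
time_s: 0.9
tool_pos: [547.4, 276.4, 250.9]
tool_rot: [-0.0, -0.077, 0.997, -0.0]
force: [0.9, 0.1, 0.3]
finger_gap: 85.3
gripper_force: 0.0
time_s: 1.5
tool_pos: [658.0, 176.5, 230.2]
tool_rot: [-0.001, -0.077, 0.997, 0.0]
force: [0.3, -0.4, 0.6]
finger_gap: 85.2
gripper_force: 0.0
scene front [ 1.1098121e-01  9.9382252e-01  6.3435620e+02 -2.6497562e+02] 83.62811 1623 extent [-87.11807758  81.95636167]
20 49 cab xy -16.6 77.1 pix 339.0 255.0
32 19 cab xy -15.8 79.4 pix 340.0 251.0
97 52 cab xy -17.2 77.6 pix 344.5 234.0
109 21 cab xy -15.9 79.5 pix 346.0 229.0
side front [ 1.0871133e-01  9.9407333e-01  6.3461670e+02 -2.6718420e+02] 83.75896 1600 extent [-88.46768099  81.46750953]
20 49 cab xy -15.3 74.3 pix 321.0 258.0
32 26 cab xy -15.0 77.9 pix 320.0 253.0
97 52 cab xy -16.3 75.7 pix 322.0 227.0
109 28 cab xy -14.7 77.9 pix 321.0 221.0
```

```bash
python3 -m inch '[{"xyz":[0.001,0,-0.03],"rotation":[0,0,0]},{"xyz":[0.001,0,-0.06],"rotation":[0,0,0]},{"xyz":[0.001,0,-0.085],"rotation":[0,0,0]},{"xyz":[0.001,0,-0.105],"rotation":[0,0,0]},{"xyz":[0.001,0,-0.118],"rotation":[0,0,0]},{"xyz":[0.001,0,-0.118],"rotation":[0,0,0]},{"xyz":[0.001,0,-0.118],"rotation":[0,0,0]}]'
python3 -m inch '[{"xyz":[0,0,0],"rotation":[0,0,0]},{"xyz":[0,0,0],"rotation":[0,0,0]},{"xyz":[0,0,0],"rotation":[0,0,0]},{"xyz":[0,0,0],"rotation":[0,0,0]},{"xyz":[0,0,0],"rotation":[0,0,0]},{"xyz":[0,0,0],"rotation":[0,0,0]},{"xyz":[0,0,0],"rotation":[0,0,0]},{"xyz":[0,0,0],"rotation":[0,0,0]}]' -1 70
```

```text
time_s: 2.2
tool_pos: [660.4, 177.0, 114.2]
tool_rot: [0.0, -0.078, 0.997, 0.0]
force: [0.0, -0.2, -0.5]
finger_gap: 85.3
gripper_force: 0.0
time_s: 3.0
tool_pos: [660.8, 175.9, 113.6]
tool_rot: [0.0, -0.077, 0.997, -0.0]
force: [0.2, -0.7, 3.2]
finger_gap: 13.0
gripper_force: 68.6
```

```bash
python3 -m inch '[{"xyz":[0,0,0.01],"rotation":[0,0,0]},{"xyz":[0,0,0.025],"rotation":[0,0,0]},{"xyz":[0,0,0.045],"rotation":[0,0,0]},{"xyz":[0,0,0.07],"rotation":[0,0,0]},{"xyz":[0,0,0.095],"rotation":[0,0,0]},{"xyz":[0,0,0.115],"rotation":[0,0,0]},{"xyz":[0,0,0.12],"rotation":[0,0,0]},{"xyz":[0,0,0.12],"rotation":[0,0,0]}]'
```

```text
time_s: 3.8
tool_pos: [660.9, 176.2, 234.7]
tool_rot: [0.001, -0.077, 0.997, 0.0]
force: [0.6, -0.1, -1.3]
finger_gap: 12.9
gripper_force: 68.1
```

```bash
python3 -m inch '[{"xyz":[-0.02,-0.02,0],"rotation":[0,0,-0.03]},{"xyz":[-0.045,-0.055,0],"rotation":[0,0,-0.08]},{"xyz":[-0.07,-0.09,0],"rotation":[0,0,-0.13]},{"xyz":[-0.095,-0.13,0],"rotation":[0,0,-0.18]},{"xyz":[-0.12,-0.17,0],"rotation":[0,0,-0.22]},{"xyz":[-0.14,-0.21,0],"rotation":[0,0,-0.265]},{"xyz":[-0.155,-0.245,0],"rotation":[0,0,-0.265]},{"xyz":[-0.165,-0.28,0],"rotation":[0,0,-0.265]}]'
python3 -m inch '[{"xyz":[-0.002,-0.03,0],"rotation":[0,0,0]},{"xyz":[-0.003,-0.048,-0.015],"rotation":[0,0,0]},{"xyz":[-0.003,-0.052,-0.04],"rotation":[0,0,0]},{"xyz":[-0.003,-0.052,-0.065],"rotation":[0,0,0]},{"xyz":[-0.003,-0.052,-0.085],"rotation":[0,0,0]},{"xyz":[-0.003,-0.052,-0.09],"rotation":[0,0,0]},{"xyz":[-0.003,-0.052,-0.09],"rotation":[0,0,0]},{"xyz":[-0.003,-0.052,-0.09],"rotation":[0,0,0]}]'
python3 - <<'E'
from h import *
print(env.observe()['tool_pos'])
for n in ('scene','side'):
    r=cam(n); cv2.imwrite(f'pics/{n}2.png',cv2.resize(r['frame'][130:330,190:440,::-1],None,fx=3.2,fy=3,interpolation=cv2.INTER_CUBIC))
E
```

```text
time_s: 4.6
tool_pos: [492.8, -104.7, 232.0]
tool_rot: [-0.002, 0.055, 0.998, 0.0]
force: [0.4, -0.1, -2.0]
finger_gap: 13.0
gripper_force: 68.2
time_s: 5.4
tool_pos: [492.7, -156.0, 143.7]
tool_rot: [0.0, 0.055, 0.998, -0.0]
force: [-0.4, 0.1, -0.8]
finger_gap: 12.7
gripper_force: 68.3
[ 492.74009774 -156.01019465  143.68554749]
```

View pics/scene2.png

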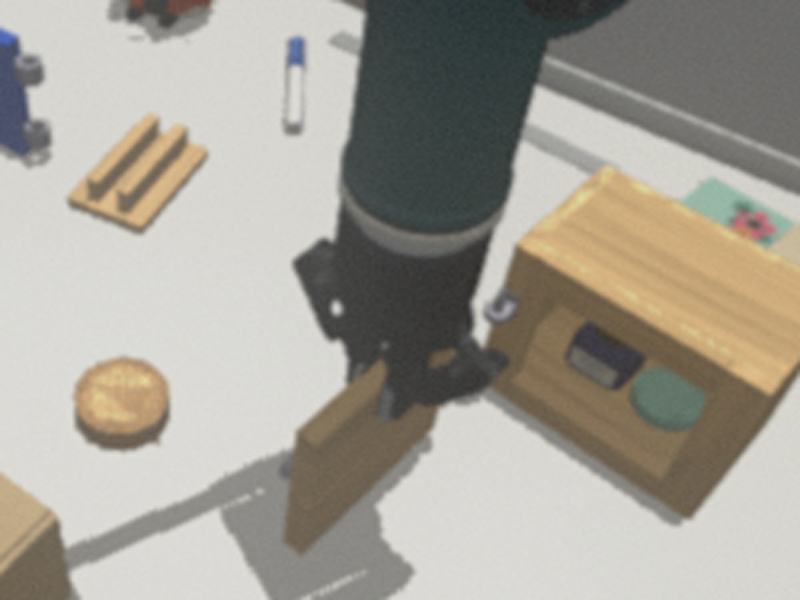

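View pics/side2.png

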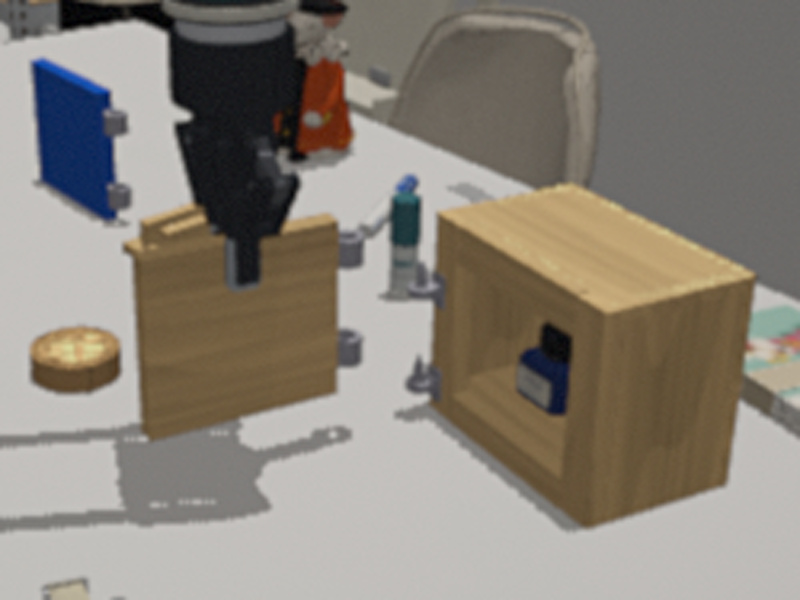

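Side view: door held level, sockets at (349,248) and (349,348); pins at (428,285) and (424,378). Stand empty. Next I measure the door's angle, tilt and offset to the pins in this view.

```bash
cat > m.py <<'E'
from h import *
r=dict(np.load('side.npz'));P=cloud(r);ok=r['depth']>0
hsv=cv2.cvtColor(r['frame'],cv2.COLOR_RGB2HSV)
def crop(a,b,c,d):
    m=np.zeros(ok.shape,bool);m[130+int(b/3):130+int(d/3),190+int(a/3.2):190+int(c/3.2)]=1;return m
def door(a):
    m=crop(*a)&ok&(hsv[...,1]>70)&(P[...,2]>35)
    p=P[m]
    c=np.median(p,0)
    for _ in range(4):
        A=np.c_[p[:,0]-c[0],p[:,2]-c[2],np.ones(len(p))];k=np.linalg.lstsq(A,p[:,1],rcond=None)[0]
        p=p[abs(A@k-p[:,1])<4]
    print('face: y=%.1f at x=%.1f z=%.1f, yaw %.2f deg, lean dy/dz %.3f'%(c[1]+k[2],c[0],c[2],np.degrees(np.arctan(k[0])),k[1]),len(p))
    return p
def sock(a):
    m=crop(*a)&ok&(hsv[...,1]<70)&(P[...,1]>-260)&(P[...,2]>20)
    p=P[m];p=p[abs(p[:,0]-np.median(p[:,0]))<12]
    return p
E
python3 - <<'E'
from m import *
p=door((130,230,330,420)); print('x range',np.percentile(p[:,0],[.5,99.5]),'z',np.percentile(p[:,2],[.5,99.5]))
for nm,a in (('sh',(338,226,366,272)),('sl',(338,326,366,372)),('ph',(405,258,434,303)),('pl',(405,350,434,398))):
    q=sock(a);print(nm,len(q),q.mean(0).round(1),'min',np.percentile(q,3,0).round(1),'max',np.percentile(q,97,0).round(1))
E
```

```text
face: y=-323.6 at x=482.0 z=114.2, yaw -4.73 deg, lean dy/dz -0.011 1525
x range [425.52049207 542.9402424 ] z [ 50.51828248 177.29601948]
sh 100 [ 572.1 -167.3  151.6] min [ 563.7 -172.9  139.1] max [ 581.7 -154.5  160. ]
sl 100 [ 570.9 -167.5   75.3] min [ 559.7 -172.6   62.6] max [ 580.9 -154.7   86.7]
ph 69 [ 628.5 -169.3  110.1] min [ 623.  -176.    99.9] max [ 636.4 -161.   125.7]
pl 71 [ 629.2 -169.6   32. ] min [ 621.5 -176.    22.9] max [ 637.4 -161.8   47.8]
```

```bash
cat >> m.py <<'E'
from scipy.optimize import least_squares
def circ(p,R,w=(.594,.805)):
    c0=p[:,:2].mean(0)+np.array(w)*R*.8
    s=least_squares(lambda c:np.hypot(p[:,0]-c[0],p[:,1]-c[1])-R,c0,loss='soft_l1');return s.x.round(1),np.abs(s.fun).mean().round(2),len(p)
E
python3 - <<'E'
from m import *
p=door((150,320,325,420)); print(np.median(p,0))
for nm,a,R in (('sh',(334,226,366,275),11),('sl',(334,326,366,375),11)):
    print(nm,circ(sock(a),R))
for nm,a,z in (('ph',(405,250,440,303),110),('pl',(405,345,440,398),33)):
    m=crop(*a)&ok&(P[...,2]>z)&(P[...,2]<z+9)&(P[...,0]<642)&(P[...,0]>610)&(P[...,1]>-190);print(nm,P[m].mean(0),circ(P[m],4))
rs=dict(np.load('scene.npz'))
for nm,r in(('side',r),('scene',rs)):
  f=r['frame']
  if nm=='side': c=f[195:268,285:335]
  else: c=f[205:275,315:375]
  cv2.imwrite(f'pics/pins_{nm}.png',cv2.resize(c[:,:,::-1],None,fx=8,fy=8,interpolation=cv2.INTER_CUBIC))
E
```

```text
face: y=-323.8 at x=481.6 z=86.6, yaw -6.03 deg, lean dy/dz 0.002 1729
[ 481.56948875 -161.88924515   86.57810855]
sh (array([ 572.2, -160.5]), np.float64(1.66), 101)
sl (array([ 570.1, -160.7]), np.float64(2.0), 99)
ph [ 629.48070811 -169.72376997  114.76977928] (array([ 630.7, -167.3]), np.float64(0.84), 16)
pl [ 631.39780065 -169.00514986   37.53523678] (array([ 632.5, -166.1]), np.float64(1.44), 13)
```

View pics/pins_side.png

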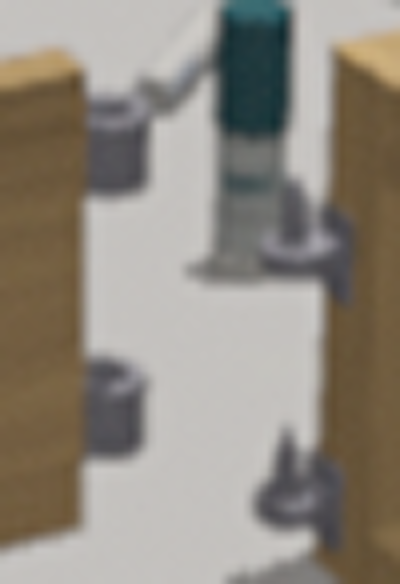

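Side crop: sockets at (115,145)/(115,405), pins at (293,210)/(288,450), both upright. Circle fits give socket axis (571.4,-160.6) and pin axis about (631.4,-167.0), which agrees with the model, so I shift 60, -6.4.

```bash
python3 -m inch '[{"xyz":[0.015,-0.0016,-0.002],"rotation":[0,0,0]},{"xyz":[0.03,-0.0032,-0.004],"rotation":[0,0,0]},{"xyz":[0.045,-0.0048,-0.004],"rotation":[0,0,0]},{"xyz":[0.055,-0.0058,-0.004],"rotation":[0,0,0]},{"xyz":[0.06,-0.0064,-0.004],"rotation":[0,0,0]},{"xyz":[0.06,-0.0064,-0.004],"rotation":[0,0,0]},{"xyz":[0.06,-0.0064,-0.004],"rotation":[0,0,0]}]'
python3 - <<'E'
from m import *
r=cam('side');q=cam('scene')
a=cv2.resize(r['frame'][190:270,280:340,::-1],(390,520),interpolation=cv2.INTER_CUBIC)
b=cv2.resize(q['frame'][205:285,310:370,::-1],(390,520),interpolation=cv2.INTER_CUBIC)
cv2.imwrite('pics/over.png',np.hstack([a,b]))
P=cloud(r);ok=r['depth']>0
hs=cv2.cvtColor(r['frame'],cv2.COLOR_RGB2HSV)
for nm,z0,z1 in (('sh',135,154),('sl',58,77)):
    m=ok&(P[...,2]>z0)&(P[...,2]<z1)&(abs(P[...,0]-631)<13)&(abs(P[...,1]+170)<14)&(hs[...,1]<70)
    print(nm,circ(P[m],11))
E
```

```text
time_s: 6.2
tool_pos: [552.1, -162.2, 139.2]
tool_rot: [-0.0, 0.055, 0.998, 0.0]
force: [-0.8, -0.4, -1.3]
finger_gap: 13.0
gripper_force: 68.4
sh (array([ 631.4, -166.2]), np.float64(1.82), 78)
sl (array([ 631.2, -166.8]), np.float64(1.62), 72)
```

View pics/over.png

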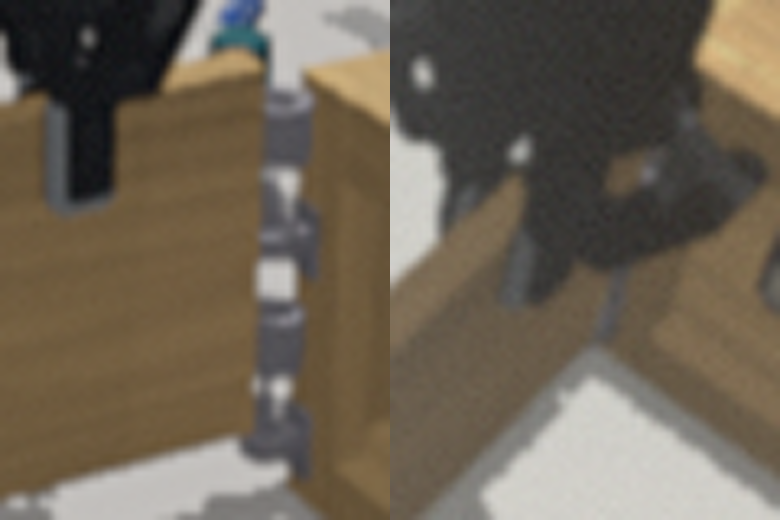

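Side: both sockets sit right above their pins (upper socket at (288,135), pin at (285,190); lower socket at (280,345), pin at (280,390)). I lower while watching the force.

```bash
python3 -m inch '[{"xyz":[0,0,-0.003],"rotation":[0,0,0]},{"xyz":[0,0,-0.006],"rotation":[0,0,0]},{"xyz":[0,0,-0.009],"rotation":[0,0,0]},{"xyz":[0,0,-0.012],"rotation":[0,0,0]},{"xyz":[0,0,-0.012],"rotation":[0,0,0]}]'
```

```text
time_s: 6.8
tool_pos: [552.0, -162.2, 126.6]
tool_rot: [-0.001, 0.055, 0.998, 0.0]
force: [-0.4, 0.1, -0.6]
finger_gap: 13.1
gripper_force: 68.4
```

```bash
python3 -m inch '[{"xyz":[0,0,-0.002],"rotation":[0,0,0]},{"xyz":[0,0,-0.004],"rotation":[0,0,0]},{"xyz":[0,0,-0.006],"rotation":[0,0,0]},{"xyz":[0,0,-0.006],"rotation":[0,0,0]}]'
```

```text
time_s: 7.2
tool_pos: [552.2, -162.3, 120.9]
tool_rot: [-0.0, 0.055, 0.998, 0.0]
force: [-0.1, 0.3, -1.6]
finger_gap: 13.4
gripper_force: 68.4
```

```bash
python3 -m inch '[{"xyz":[0,0,-0.002],"rotation":[0,0,0]},{"xyz":[0,0,-0.004],"rotation":[0,0,0]},{"xyz":[0,0,-0.006],"rotation":[0,0,0]},{"xyz":[0,0,-0.0075],"rotation":[0,0,0]},{"xyz":[0,0,-0.0075],"rotation":[0,0,0]}]'
```

```text
time_s: 7.7
tool_pos: [552.4, -162.4, 113.7]
tool_rot: [0.0, 0.055, 0.998, -0.0]
force: [0.7, 0.3, -1.6]
finger_gap: 13.1
gripper_force: 68.5
```

```bash
python3 -m inch '[{"xyz":[0,0,-0.001],"rotation":[0,0,0]},{"xyz":[0,0,-0.002],"rotation":[0,0,0]},{"xyz":[0,0,-0.002],"rotation":[0,0,0]}]'
```

```text
time_s: 8.0
tool_pos: [552.4, -162.5, 113.1]
tool_rot: [0.0, 0.055, 0.998, -0.0]
force: [-5.2, 1.1, 11.2]
finger_gap: 12.8
gripper_force: 70.4
```

Bearing force 11 N at the expected seated height. I release gently, open partly and lift.

```bash
python3 -m inch '[{"xyz":[0,0,0.001],"rotation":[0,0,0]},{"xyz":[0,0,0.001],"rotation":[0,0,0]},{"xyz":[0,0,0.001],"rotation":[0,0,0]},{"xyz":[0,0,0.001],"rotation":[0,0,0]},{"xyz":[0,0,0.001],"rotation":[0,0,0]}]' 0.0
python3 -m inch '[{"xyz":[0,0,0.015],"rotation":[0,0,0]},{"xyz":[0,0,0.04],"rotation":[0,0,0]},{"xyz":[0,0,0.07],"rotation":[0,0,0]},{"xyz":[0,0,0.09],"rotation":[0,0,0]},{"xyz":[0,0,0.09],"rotation":[0,0,0]}]'
python3 - <<'E'
from m import *
print(env.observe()['tool_pos'])
r=cam('side');cv2.imwrite('pics/hung.png',cv2.resize(r['frame'][150:300,190:390,::-1],(800,600),interpolation=cv2.INTER_CUBIC))
E
```

```text
time_s: 8.5
tool_pos: [552.3, -162.3, 112.6]
tool_rot: [-0.0, 0.055, 0.998, 0.0]
force: [0.1, -0.2, 0.2]
finger_gap: 42.6
gripper_force: 0.0
time_s: 9.0
tool_pos: [554.5, -163.2, 205.8]
tool_rot: [0.003, 0.055, 0.998, -0.001]
force: [0.0, 0.4, -0.6]
finger_gap: 42.8
gripper_force: 0.0
[ 554.50381569 -163.24001895  205.80573228]
```

View pics/hung.png

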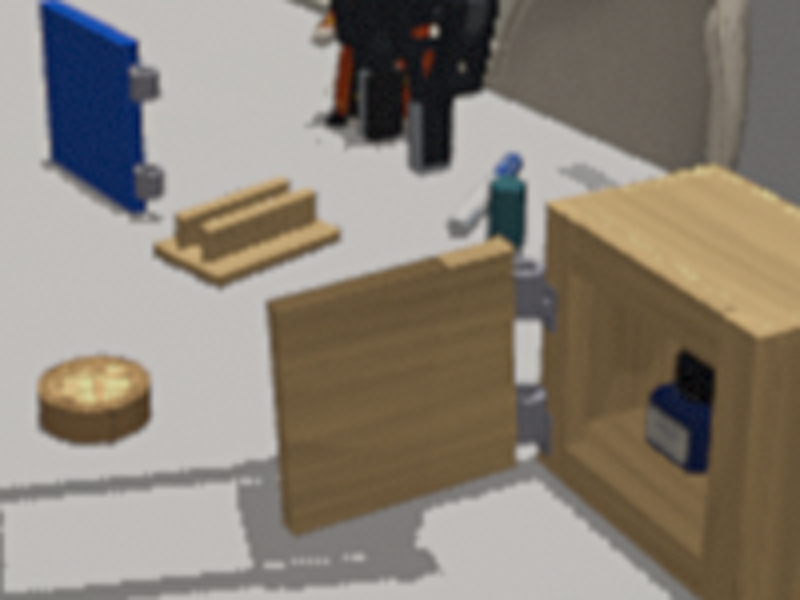

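Door is hung, both sockets down on their brackets ((530,290) and (532,415)). Next: waypoints for pushing the outer face with closed fingers.

```bash
python3 - <<'E'
import numpy as np
A=np.array([631.4,-167])
def w(t,ex=0,r=105):
    f=np.radians(173.7+t);s=15*abs(np.cos(np.radians(t)))+11*np.sin(np.radians(t))+ex
    return A+r*np.array([np.cos(f),np.sin(f)])+(3+s)*np.array([np.sin(f),-np.cos(f)])
st=w(0,20);print('start',st,'delta from 552.4,-162.4',st-[552.4,-162.4])
for t in (0,6,12,18,24,30,36,42,48,54,60,66,72,78,82,86,88,90): print(t,(w(t)-st).round(1))
E
```

```text
start [ 531.2040035  -117.70738103] delta from 552.4,-162.4 [-21.1959965   44.69261897]
0 [ -2.2 -19.9]
6 [ -4.7 -29.7]
12 [ -6.3 -39.9]
18 [ -6.8 -50.3]
24 [ -6.3 -61. ]
30 [ -4.6 -71.8]
36 [ -1.7 -82.6]
42 [  2.4 -93.1]
48 [   7.7 -103.3]
54 [  14.2 -113. ]
60 [  21.9 -122.1]
66 [  30.7 -130.3]
72 [  40.5 -137.5]
78 [  51.2 -143.7]
82 [  58.8 -147.1]
86 [  66.6 -149.9]
88 [  70.7 -151.1]
90 [  74.8 -152.1]
```

```bash
python3 -m inch '[{"xyz":[-0.007,0.015,0],"rotation":[0,0,0]},{"xyz":[-0.014,0.03,0],"rotation":[0,0,0]},{"xyz":[-0.021,0.045,0],"rotation":[0,0,0]},{"xyz":[-0.021,0.045,0],"rotation":[0,0,0]},{"xyz":[-0.021,0.045,-0.03],"rotation":[0,0,0]},{"xyz":[-0.021,0.045,-0.06],"rotation":[0,0,0]},{"xyz":[-0.021,0.045,-0.09],"rotation":[0,0,0]},{"xyz":[-0.021,0.045,-0.09],"rotation":[0,0,0]}]' -1 20
python3 -m inch '[{"xyz":[-0.002,-0.01,0],"rotation":[0,0,0]},{"xyz":[-0.002,-0.02,0],"rotation":[0,0,0]},{"xyz":[-0.0047,-0.03,0],"rotation":[0,0,0]},{"xyz":[-0.006,-0.04,0],"rotation":[0,0,0]},{"xyz":[-0.007,-0.05,0],"rotation":[0,0,0]},{"xyz":[-0.006,-0.061,0],"rotation":[0,0,0]},{"xyz":[-0.005,-0.072,0],"rotation":[0,0,0]},{"xyz":[-0.002,-0.083,0],"rotation":[0,0,0]}]'
```

```text
time_s: 9.85
tool_pos: [528.2, -116.0, 109.2]
tool_rot: [-0.004, 0.055, 0.998, 0.001]
force: [0.1, 0.3, 0.8]
finger_gap: -0.4
gripper_force: 0.0
time_s: 10.65
tool_pos: [529.4, -201.4, 112.8]
tool_rot: [-0.0, 0.056, 0.998, -0.0]
force: [0.4, 0.1, 0.4]
finger_gap: -0.1
gripper_force: 0.0
```

Next: 36° → 78°, deltas relative to the 36° point.

```bash
python3 -m inch '[{"xyz":[0.0044,-0.01,0],"rotation":[0,0,0]},{"xyz":[0.0097,-0.0203,0],"rotation":[0,0,0]},{"xyz":[0.0162,-0.03,0],"rotation":[0,0,0]},{"xyz":[0.024,-0.039,0],"rotation":[0,0,0]},{"xyz":[0.0327,-0.0473,0],"rotation":[0,0,0]},{"xyz":[0.0425,-0.0545,0],"rotation":[0,0,0]},{"xyz":[0.053,-0.0607,0],"rotation":[0,0,0]}]'
python3 -m inch '[{"xyz":[0.004,-0.0017,0],"rotation":[0,0,0]},{"xyz":[0.0076,-0.0034,0],"rotation":[0,0,0]},{"xyz":[0.0115,-0.005,0],"rotation":[0,0,0]},{"xyz":[0.0154,-0.0062,0],"rotation":[0,0,0]},{"xyz":[0.0195,-0.0074,0],"rotation":[0,0,0]},{"xyz":[0.0195,-0.0074,0],"rotation":[0,0,0]}]'
python3 - <<'E'
from m import *
r=cam('side');cv2.imwrite('pics/shut.png',cv2.resize(r['frame'][150:300,190:390,::-1],(800,600),interpolation=cv2.INTER_CUBIC))
E
```

```text
time_s: 11.35
tool_pos: [583.3, -261.6, 112.7]
tool_rot: [0.0, 0.055, 0.998, -0.0]
force: [0.7, -0.0, 0.6]
finger_gap: 0.3
gripper_force: 0.0
time_s: 11.95
tool_pos: [602.5, -268.6, 112.9]
tool_rot: [0.0, 0.055, 0.998, -0.0]
force: [0.2, 0.8, -0.4]
finger_gap: -0.1
gripper_force: 0.0
```

View pics/shut.png

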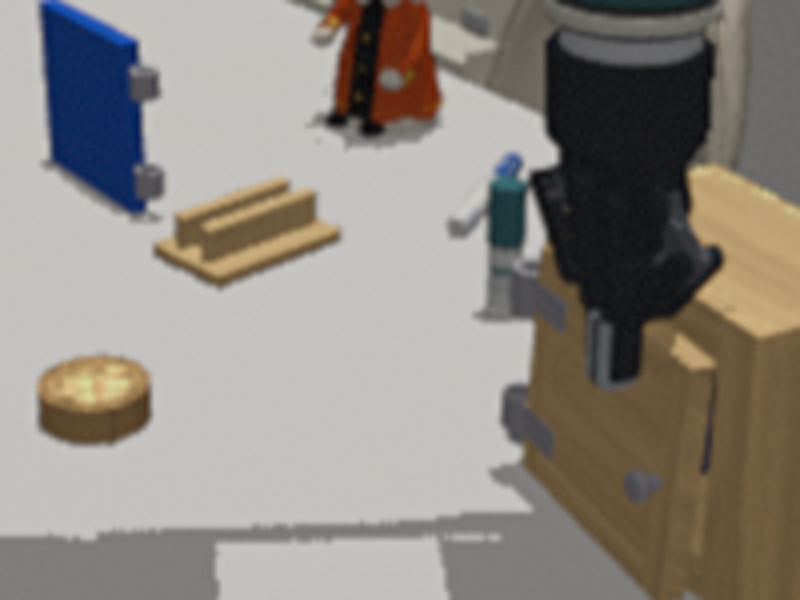

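Door nearly shut: free edge at (690,480), small gap to the front, knob at (640,485). I push a little further until contact.

```bash
python3 -m inch '[{"xyz":[0.0015,0,0],"rotation":[0,0,0]},{"xyz":[0.003,0,0],"rotation":[0,0,0]},{"xyz":[0.0045,0,0],"rotation":[0,0,0]},{"xyz":[0.0045,0,0],"rotation":[0,0,0]}]'
```

```text
time_s: 12.4
tool_pos: [606.6, -268.5, 112.8]
tool_rot: [0.0, 0.055, 0.998, -0.0]
force: [-0.1, -0.8, -0.2]
finger_gap: -0.2
gripper_force: 0.1
```

```bash
python3 -m inch '[{"xyz":[0.0015,0,0],"rotation":[0,0,0]},{"xyz":[0.003,0,0],"rotation":[0,0,0]},{"xyz":[0.003,0,0],"rotation":[0,0,0]}]'
```

```text
time_s: 12.7
tool_pos: [609.4, -268.4, 112.7]
tool_rot: [-0.0, 0.055, 0.998, -0.0]
force: [-0.8, 0.0, 0.0]
finger_gap: 0.2
gripper_force: 0.1
```

```bash
python3 -m inch '[{"xyz":[0.001,0,0],"rotation":[0,0,0]},{"xyz":[0.002,0,0],"rotation":[0,0,0]},{"xyz":[0.002,0,0],"rotation":[0,0,0]}]'
```

```text
time_s: 13.0
tool_pos: [609.6, -268.4, 112.7]
tool_rot: [-0.002, 0.055, 0.998, 0.0]
force: [-5.7, 0.3, 3.2]
finger_gap: 0.0
gripper_force: 3.0
```

Shut against the front (5.7 N). Back off along -x, raise, and check.

```bash
python3 -m inch '[{"xyz":[-0.01,0,0],"rotation":[0,0,0]},{"xyz":[-0.03,0,0],"rotation":[0,0,0]},{"xyz":[-0.06,0,0],"rotation":[0,0,0]},{"xyz":[-0.09,0,0.02],"rotation":[0,0,0]},{"xyz":[-0.12,0.01,0.06],"rotation":[0,0,0]},{"xyz":[-0.14,0.02,0.1],"rotation":[0,0,0]},{"xyz":[-0.14,0.02,0.12],"rotation":[0,0,0]},{"xyz":[-0.14,0.02,0.12],"rotation":[0,0,0]}]'
python3 - <<'E'
from m import *
env.observe();r=cam('side');P=cloud(r);ok=r['depth']>0
q=P[...,:2]-[636.5,-248.1];cx=q@[.994,-.1097];cy=q@[.1097,.994]
for lo,hi in((-65,-35),(-20,20),(35,60)):
    m=ok&(cy>lo)&(cy<hi)&(P[...,2]>90)&(P[...,2]<140)&(cx>-60)&(cx<10);print('outer face cab x',lo,np.median(cx[m]).round(1),m.sum())
m=ok&(cy>-80)&(cy<80)&(cx>-25)&(cx<-5);print('door top z',np.percentile(P[...,2][m],99))
E
```

```text
time_s: 13.8
tool_pos: [472.8, -249.6, 236.6]
tool_rot: [0.004, 0.056, 0.998, -0.002]
force: [0.8, -0.1, 0.6]
finger_gap: -0.1
gripper_force: 0.0
outer face cab x -65 -14.9 243
outer face cab x -20 -15.4 272
outer face cab x 35 -16.6 162
door top z 145.6295099672739
```

Shut (outer face about 15–17 mm off the front), seated (top at about 146–147 mm), nothing touched.

```bash
python3 -m inch '[{"xyz":[0,0,0],"rotation":[0,0,0]},{"xyz":[0,0,0],"rotation":[0,0,0]},{"xyz":[0,0,0],"rotation":[0,0,0]}]'; python3 -c "
from cell import env
print(env.sign_off())"
```

```text
time_s: 14.15
tool_pos: [471.0, -248.1, 231.3]
tool_rot: [-0.001, 0.055, 0.998, 0.001]
force: [-0.4, -0.1, -0.4]
finger_gap: -0.1
gripper_force: 0.0
the job is handed in; nothing more can be done
None
```

The door hangs fully seated on both pins and is swung shut, the gripper is clear of it, the glue stick and tape roll were left alone, and the job was handed in at about 14 s (no verdict was returned).

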